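# Hang the keyhole bracket on the glass bench rail

## Robot

A 7-joint arm with a two-finger parallel gripper is mounted at the origin on the work surface. World frame = base frame: x ahead of the robot, y to its left, z up, the work surface at z = 0. Lengths are in m, angles in rad, forces in N, time in s.
With the tool pointing down it reaches from about 0.425 to 0.925 m from the base axis. Payload 6.8 kg.
Tool frame: the origin (TCP) lies on the front face of the gripper's body, between the roots of the fingers; the fingertips stand 73 mm ahead of it and the grasp point (between the pads) lies 54 mm ahead of it (env.nose_length is the distance from the TCP to the fingertips, in m); z points along the fingers, y is the line along which they close (so a half turn about z gives the same grasp; the last joint's range is limited). The gripper opens to 85 mm and grips with 20 to 120 N. Pads are 22 mm wide; open, the fingers measure 114 mm over their backs; the gripper's body (76 mm by 85 mm) begins 54 mm behind the grasp point. The pads swing forward as they close: fully open they stand 13 mm farther back than shut.
Start: joints at [-1.267, 0.477, 0.022, 1.555, -0.011, 1.109, -0.083], TCP at [0.27, 0.619, 0.304] pointing down, gripper open.
Joint ranges: [-2.96, 2.96], [-0.34, 2.1], [-1.41, 1.46], [0.24, 2.44], [-1.37, 4.51], [0.17, 1.92], [-2.96, 2.96]. Speed limits (rad/s): [2.39, 2.39, 3.14, 3.14, 3.14, 3.14, 3.14].

## Interface

Orientations are given as a unit quaternion [w, x, y, z].
In Python, from cell import env, kin, camera, calibration, job gives the robot as it stands. The module is installed in compiled form; this text tells all that it offers. Calls block until the motion is done:
- env.reach(position, orientation): joint-space move of the TCP to a pose.
- env.movel(position, velocity=0.15, rot=None, stop_force=None): straight line of the TCP; rot=None keeps the orientation; velocity is the mean speed in m/s. With stop_force (N) it stops when the force on the tool has changed by that much, and returns True; else False.
- env.goto_joints(angles): joint-space move.
- env.grip(opening, f_grip=None): finger opening in m; f_grip is the grip in N (None keeps the last); returns when the fingers have stopped.
- env.dwell(seconds).
- kin.inverse_kinematics(position, orientation): joint angles nearest the present ones, or None.
- env.get_state(): the state.
- camera(name): name is "scene" or "top" or "wrist"; returns (picture, depth): 384x512x3 uint8, blue, green, red; 384x512 float32, m along the optical axis (not along the pixel's ray), 0 where there is no reading.
- calibration(name): a dict with "fx", "fy", "cx", "cy" (pixels), "k1" (the pictures are not rectified: a ray, as slopes to the right and down, at radius r is drawn at 1 + k1 r^2 times it, then the intrinsics apply), "rvec" (rotation vector, rad) and "tvec" (3), from world to camera coordinates, as OpenCV has them. Camera axes: x right, y down, z forward; pixel columns grow to the right and rows downward; lengths in m; the calibration is good to about 2 mm. A picture is of the moment at which its call begins: read the wrist's pose just before it. calibration takes no time and is no camera call; for the wrist camera it gives the pose at the moment of the call.
A pose or a line that the arm cannot do raises env.PlanningError and nothing moves.
- job.job_done(): hands the job in; it is judged then, once.
The state is a dict: "time": time; "qpos": joint angles; "joint_velocities": joint speeds; "joint_torque": joint torques, N m; "tcp_pos": TCP position; "orientation": TCP orientation; "force": force on the tool from outside, world axes, zero at the start; "torque": the same for the moment, N m; "opening": finger opening in m; "gripper_force": force on a finger pad.
Only numpy, scipy, OpenCV 4.12 (cv2) and the standard library are available. Lean on these libraries where they do the work, as an engineer would, in place of code of your own. Each camera call takes 0.05 s, during which the arm holds its last target. There are 200 camera calls.

## Task

Pick up the aluminium bracket that has the keyhole cut in it, put the wide part of its keyhole over the head of the screw on the steel rail, and slide it down so that it hangs from the screw, fully home in the narrow part of the slot. Then let go. Leave the other bracket (two small round holes) and the amber glass vase where they stand.

Things in the scene. Friction and masses are not known exactly. Their poses are not given: they have to be found in the camera images.
- hanger: Keyhole bracket, upright aluminium L, 0.4 kg. Plate 10 thick (x), 84 wide (y), 105 tall, then a grip tab 44 wide, 10 thick, to 165 above the underside. Foot 8 thick, to x +65 (away from robot, yaw < 20 deg). Opening 40 wide centred 39 below the origin, V-narrowing up to a slot 13 wide ending 4 above it. Origin: mid-plate, 84 above underside, 81 below tab top: the shank's place when home; z up. mm.
- screw (a point): Midpoint of the bare shank (8 dia, 22 long, mm) of the level screw on a fixed steel rail, 110 above the bench. x runs along the screw to its head (20 dia, 6 thick, from x +11), away from the robot, yaw < 12 deg. Rail face at x -11, 200 wide, 12 thick, top 22 above the axis; low base behind. The bracket hangs on this +x side, its foot towards +x, tab above the rail, a little loose.
- plain: Bystander: bracket of the same outline, size (165 mm tall) and origin as the keyhole bracket, but with two round 12 mm holes, one above the other, and no keyhole. It stands upright on the bench; either bracket may be the one nearer the rail, with the other beyond it, so carry the load over it (raise 0.18 m). To be left alone.
- vase: Bystander: blown amber glass vase, 84 mm wide, 115 mm tall, standing on the bench at the rail's robot side; origin at the centre of its underside. To be left alone.
There are look-alikes about, which are no part of the job. Leave any black or blue look-alike of the hanger alone.

How it is judged:
On the way:
1. the wide part of the keyhole is over the screw head, the plate behind the head, not yet slid down (x of hanger in the frame of screw between -0.013 and 0.013 m and y of hanger in the frame of screw between -0.018 and 0.018 m and z of hanger in the frame of screw between 0.012 and 0.056 m and angle between the x axis of hanger and the x axis of screw, either way round below 0.3 rad), for 0.04 s.
At the end, for the whole second after the job is handed in: The keyhole bracket hangs at rest from the screw: origin within 13 mm of the screw point along the screw, 10 mm sideways, 7 mm above to 8 mm below; turned and leaning less than 0.3 rad. The plain bracket and the vase stand upright within 30 mm of where they were (x of hanger in the frame of screw between -0.013 and 0.013 m and y of hanger in the frame of screw between -0.01 and 0.01 m and z of hanger in the frame of screw between -0.008 and 0.007 m and angle between the x axis of hanger and the x axis of screw, either way round below 0.3 rad and angle between hanger's own z axis and vertical below 0.3 rad and contact force between hanger and rail above 1 N and linear speed of hanger below 0.03 m/s and angular speed of hanger below 0.3 rad/s and distance of each of plain, vase from where it was at the start of the episode below 0.03 m and angle between each of plain, vase's own z axis and vertical below 0.2 rad); the robot touches nothing.
It fails at once if the plain bracket is pushed more than 30 mm or tipped (distance of plain from where it was at the start of the episode above 0.03 m or angle between plain's own z axis and vertical above 0.35 rad).
It fails at once if the vase is pushed more than 30 mm or tipped (distance of vase from where it was at the start of the episode above 0.03 m or angle between vase's own z axis and vertical above 0.35 rad).
It also fails if it takes over 40 s, if anything falls off the work surface, if the arm or the gripper's body presses on something with over 40 N, if the wrist force passes 120 N, or if a joint passes its speed limit or range.

## Working session

There is one attempt and no reset: what is moved stays moved. The work goes in short steps, each a Python script; the robot and the scene stay as the last script left them, time stands still between calls to the robot, and variables do not carry over. Pictures are saved under pics/ and viewed, at most 10 in all, crops included, and the job is handed in when it is done.

```bash
mkdir -p pics; cat > h.py <<'E'
import numpy as np, cv2
from cell import env, kin, camera, calibration, job
from scipy.spatial.transform import Rotation as R
def cloud(name):
    c=calibration(name); im,d=camera(name)
    K=np.array([[c['fx'],0,c['cx']],[0,c['fy'],c['cy']],[0,0,1.]])
    v,u=np.mgrid[:384,:512]
    p=cv2.undistortPoints(np.stack([u,v],-1).reshape(-1,1,2).astype(float),K,np.array([c['k1'],0,0,0,0.])).reshape(384,512,2)
    P=np.dstack([p*d[...,None],d])
    W=(P-np.array(c['tvec']).ravel())@cv2.Rodrigues(np.array(c['rvec'],float))[0]
    W[d==0]=np.nan
    return im,W
def quat(r):
    x,y,z,w=r.as_quat(); return [w,x,y,z]
E
python3 - <<'E'
from h import *
s=env.get_state();print(s['time'],s['orientation'])
for n in('scene','top'):
    im,W=cloud(n);np.save(n+'.npy',W);cv2.imwrite(n+'_raw.png',im)
    cv2.imwrite(f'pics/{n}1.png',cv2.resize(im,(800,600),interpolation=cv2.INTER_CUBIC))
    print(n,calibration(n))
E
```

```text
0.0 [-1.26496873e-04  2.04428083e-01  9.78881162e-01 -9.02276050e-04]
scene {'fx': 355.8802306552002, 'fy': 355.8802306552002, 'cx': 256.71764733933037, 'cy': 189.93202069169268, 'k1': -0.10862341379186437, 'rvec': array([ 1.1823245 ,  2.31443182, -0.96772757]), 'tvec': array([ 0.21771187, -0.21813214,  1.3588459 ])}
top {'fx': 388.2716307689772, 'fy': 388.2716307689772, 'cx': 251.0700879365628, 'cy': 192.3731593738627, 'k1': -0.061070322293570865, 'rvec': array([ 2.11550088, -2.12105907,  0.1768384 ]), 'tvec': array([0.05142345, 0.46736978, 1.06703274])}
```

View pics/scene1.png

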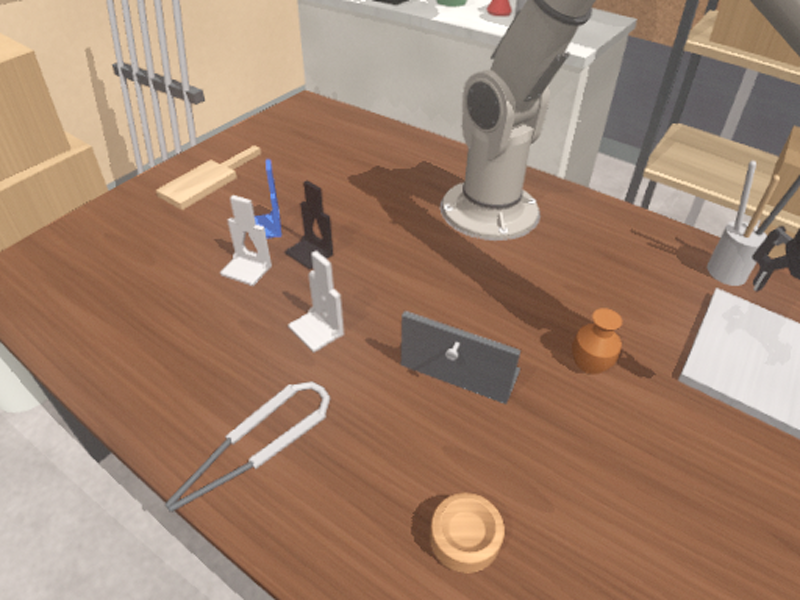

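View pics/top1.png

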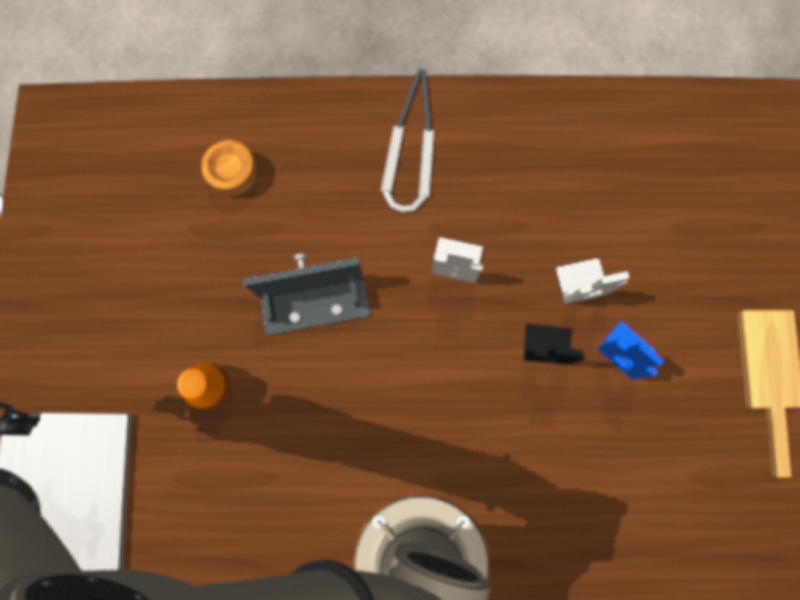

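The scene view shows two aluminium brackets, at (245,240) and (320,300), the rail and screw at (453,352), and the vase at (598,340). The far bracket seems to have the opening, so I'll enlarge both and fit poses.

```bash
python3 - <<'E'
from h import *
im=cv2.imread('scene_raw.png');t=cv2.imread('top_raw.png')
a=cv2.resize(im[115:235,130:230],(500,600),interpolation=cv2.INTER_CUBIC)
b=cv2.resize(im[195:260,250:340],None,fx=3.3,fy=3.3,interpolation=cv2.INTER_CUBIC)
c=np.zeros((600,800,3),np.uint8);c[:,:500]=a;c[:b.shape[0],500:500+b.shape[1]]=b
cv2.imwrite('pics/crop.png',c)
for n in('scene','top'):
    W=np.load(n+'.npy');I=cv2.imread(n+'_raw.png').astype(int)
    x,y,z=W[...,0],W[...,1],W[...,2]
    g=(I.min(2)>90)&(I.max(2)-I.min(2)<40)
    m=((z>.012)&(z<.19)&(x>.25)&(x<.75)&(y<.35)&(y>-.5)).astype(np.uint8)
    k,L,st,_=cv2.connectedComponentsWithStats(m)
    for i in range(1,k):
        if st[i,4]<30: continue
        P=W[L==i]; print(n,i,st[i],I[L==i].mean(0).astype(int),P.min(0).round(3),P.max(0).round(3))
        for lo,hi in((.03,.2),(.10,.2),(.15,.2)):
            Q=P[(P[:,2]>lo)&(P[:,2]<hi)][:,:2].astype(np.float32)
            if len(Q)>4:
                r=cv2.minAreaRect(Q);print('   ',lo,np.round(r[0],4),np.round(r[1],3),round(r[2],1),np.median(Q,0))
W=np.load('scene.npy');print('screw px',W[222:230,284:296][:,:, :].round(3)[::2,::2].tolist())
E
```

```text
scene 1 [170 102  10  47 182] [181 114  95] [ 0.326 -0.404  0.014] [ 0.395 -0.328  0.168]
    0.03 [ 0.363 -0.363] [0.085 0.011] 47.9 [ 0.37593213 -0.34929535]
    0.1 [ 0.366 -0.36 ] [0.068 0.01 ] 48.0 [ 0.37243155 -0.35241583]
    0.15 [ 0.3615 -0.3653] [0.044 0.01 ] 48.0 [ 0.37119994 -0.35718456]
scene 2 [192 115  21  48 552] [49 53 66] [ 0.356 -0.277  0.012] [ 0.383 -0.192  0.167]
    0.03 [ 0.3643 -0.2337] [0.086 0.016] 83.3 [ 0.36719537 -0.22762844]
    0.1 [ 0.3634 -0.2346] [0.084 0.015] 82.2 [ 0.36688557 -0.22957842]
    0.15 [ 0.3632 -0.2328] [0.045 0.013] 83.2 [ 0.3667037  -0.22998978]
scene 3 [146 125  28  46 677] [175 178 186] [ 0.471 -0.361  0.012] [ 0.512 -0.273  0.167]
    0.03 [ 0.4864 -0.3174] [0.015 0.09 ] 14.5 [ 0.487473  -0.3115549]
    0.1 [ 0.4859 -0.3153] [0.015 0.086] 14.8 [ 0.48774296 -0.31265235]
    0.15 [ 0.4853 -0.317 ] [0.013 0.044] 11.6 [ 0.48723957 -0.3164223 ]
scene 4 [197 161  22  54 682] [161 165 172] [ 0.515 -0.111  0.012] [ 0.552 -0.024  0.168]
    0.03 [ 0.528  -0.0674] [0.089 0.013] 79.2 [ 0.5314491  -0.05954086]
    0.1 [ 0.5279 -0.0674] [0.085
[... 1914 characters left out ...]
   0.1 [ 0.3607 -0.2345] [0.086 0.01 ] 83.7 [ 0.36015844 -0.22756398]
    0.15 [ 0.3606 -0.2344] [0.046 0.01 ] 83.6 [ 0.36060148 -0.23364586]
screw px [[[0.512, 0.184, 0.088], [0.511, 0.189, 0.09], [0.512, 0.195, 0.095], [0.524, 0.207, 0.114], [0.52, 0.211, 0.113], [0.508, 0.21, 0.101]], [[0.514, 0.186, 0.082], [0.539, 0.204, 0.119], [0.536, 0.209, 0.12], [0.533, 0.212, 0.119], [0.509, 0.206, 0.092], [0.509, 0.212, 0.096]], [[0.513, 0.186, 0.073], [0.539, 0.205, 0.112], [0.537, 0.21, 0.113], [0.536, 0.215, 0.116], [0.533, 0.219, 0.116], [0.508, 0.212, 0.087]], [[0.513, 0.186, 0.065], [0.537, 0.205, 0.103], [0.538, 0.211, 0.107], [0.535, 0.215, 0.107], [0.509, 0.208, 0.077], [nan, nan, nan]]]
```

View pics/crop.png

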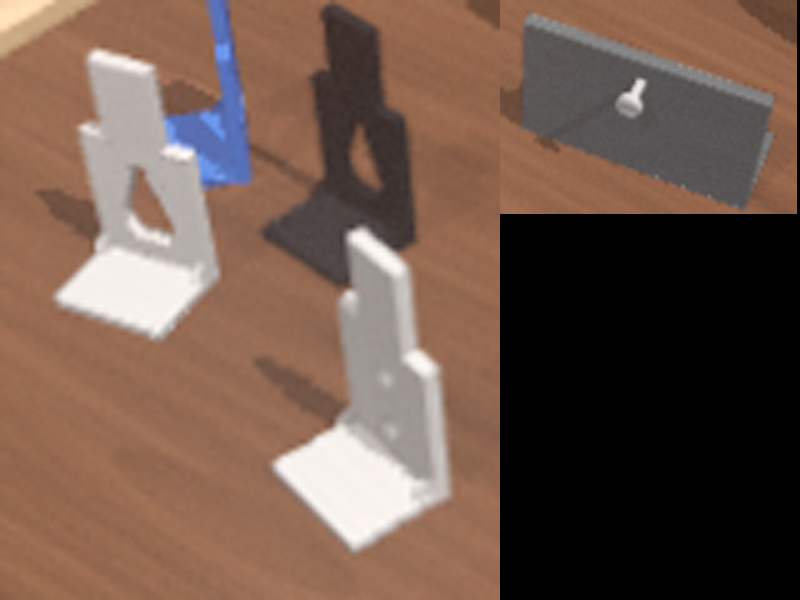

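The far bracket (scene crop, opening at ~(148,205)) is the keyhole one: position about (.484, -.316), yaw 13°. The near one, with two dots at (387,378) and (390,432), is plain. I'll take a close wrist view over the screw on the way, then one over the hanger.

```bash
cat >> h.py <<'E'
def down(yaw): # tool z down, tool y along yaw (deg)
    a=np.deg2rad(yaw); y=np.array([np.cos(a),np.sin(a),0]); z=np.array([0,0,-1.]); return quat(R.from_matrix(np.c_[np.cross(y,z),y,z]))
E
python3 - <<'E'
from h import *
for n,p,yaw in(('w1',[.56,.215,.33],10.5),('w2',[.484,-.316,.34],13)):
    env.reach(p,down(yaw)); 
    im,W=cloud('wrist');np.save(n+'.npy',W);cv2.imwrite(n+'_raw.png',im)
    s=env.get_state();print(s['time'],s['tcp_pos'],s['qpos'].round(2) if hasattr(s['qpos'],'round') else s['qpos'])
a=cv2.imread('w1_raw.png');b=cv2.imread('w2_raw.png')
cv2.imwrite('pics/w.png',cv2.resize(np.hstack([a,b]),(800,300),interpolation=cv2.INTER_AREA))
for n in('w1','w2'):
    W=np.load(n+'.npy');x,y,z=W[...,0],W[...,1],W[...,2]
    m=((z>.012)&(z<.19)).astype(np.uint8)
    k,L,st,_=cv2.connectedComponentsWithStats(m)
    for i in range(1,k):
        if st[i,4]<200: continue
        P=W[L==i]; print(n,i,st[i],P.min(0).round(3),P.max(0).round(3))
        for lo in(.03,.095,.10,.12,.15):
            Q=P[(P[:,2]>lo)][:,:2].astype(np.float32)
            if len(Q)>9:
                r=cv2.minAreaRect(Q);print('   ',lo,np.round(r[0],4),np.round(r[1],3),round(r[2],1))
E
```

```text
1.9583 [0.55941955 0.2169629  0.32972212] [-0.79  0.34  0.4   1.73 -0.15  1.09 -0.15]
3.95 [ 0.48487358 -0.3148431   0.33980102] [-0.19  0.37  0.86  1.79 -0.31  1.12  1.  ]
w1 1 [ 399    0  113   96 9446] [0.684 0.319 0.012] [0.782 0.408 0.057]
    0.03 [0.7325 0.3621] [0.097 0.086] 6.0
w1 2 [ 135   50   94  245 9244] [0.433 0.106 0.012] [0.538 0.305 0.134]
    0.03 [0.4918 0.2034] [0.091 0.2  ] 10.4
    0.095 [0.5164 0.208 ] [0.041 0.2  ] 10.6
    0.1 [0.5164 0.208 ] [0.041 0.2  ] 10.6
    0.12 [0.5159 0.2078] [0.04 0.2 ] 10.6
w1 3 [145 114  17  17 221] [0.433 0.226 0.012] [0.451 0.243 0.016]
w2 1 [  84    0  103  102 6341] [ 0.351 -0.278  0.012] [ 0.383 -0.193  0.167]
    0.03 [ 0.3612 -0.2349] [0.085 0.011] 83.7
    0.095 [ 0.3611 -0.2358] [0.083 0.011] 83.6
    0.1 [ 0.361  -0.2364] [0.082 0.011] 83.6
    0.12 [ 0.3612 -0.2347] [0.044 0.011] 83.3
    0.15 [ 0.3611 -0.2347] [0.044 0.011] 83.6
w2 2 [ 245  121   24  100 1389] [ 0.469 -0.355  0.012] [ 0.509 -0.274  0.167]
    0.03 [ 0.4807 -0.3073] [0.01  0.064] 12.4
    0.095 [ 0.4807 -0.3073] [0.01  0.064] 12.5
    0.1 [ 0.4807 -0.3073] [0.01  0.064] 12.5
    0.12 [ 0.4828 -0.3169] [0.01  0.044] 12.8
    0.15 [ 0.4827 -0.317 ] [0.01  0.044] 13.1
w2 3 [  47  151  129   88 1823] [ 0.333 -0.408  0.012] [ 0.396 -0.332  0.167]
    0.03 [ 0.3635 -0.3594] [0.064 0.01 ] 47.7
    0.095 [ 0.3635 -0.3594] [0.064 0.01 ] 47.7
    0.1 [ 0.3635 -0.3594] [0.064 0.01 ] 47.7
    0.12 [ 0.357  -0.3665] [0.045 0.01 ] 47.7
    0.15 [ 0.3569 -0.3666] [0.045 0.01 ] 47.7
```

View pics/w.png

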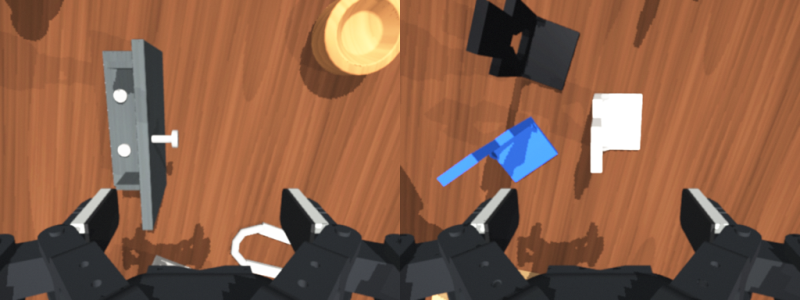

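The wrist views show the rail and screw (head at ~(176,138)) and the hanger's tab at ~(597,150). I'll fit the screw from the w1 cloud and grasp the tab.

```bash
python3 - <<'E'
from h import *
W=np.load('w1.npy'); a=np.deg2rad(10.55); ex=np.array([np.cos(a),np.sin(a)]); ey=np.array([-ex[1],ex[0]])
P=W.reshape(-1,3); P=P[np.isfinite(P).all(1)&(P[:,2]>.09)&(P[:,2]<.15)&(P[:,0]>.4)&(P[:,0]<.6)]
u=P[:,:2]@ex; v=P[:,:2]@ey
top=P[:,2]>.125; uf=np.percentile(u[top],99)
print('rail u',np.percentile(u[top],[1,99]),'v',np.percentile(v[top],[1,99]),'ztop',np.median(P[top,2]))
s=(u>uf+.004)&(P[:,2]>.1)
print('screw n',s.sum(),'u',u[s].min(),u[s].max()); 
sh=s&(u<uf+.02); hd=s&(u>uf+.023)
for n,m in(('shank',sh),('head',hd)): print(n,m.sum(),np.percentile(v[m],[2,50,98]),(v[m].min()+v[m].max())/2,P[m,2].max())
for i in range(1):
    c=(uf+.011)*ex+np.median(v[s])*ey; print('screw pt',c)
env.movel([.4827,-.317,.30],rot=down(13.0))
env.movel([.4827,-.317,.197],velocity=.12,stop_force=15)
s=env.get_state();print(s['tcp_pos'],s['force'])
env.grip(0.0,60); s=env.get_state();print(s['time'],s['opening'],s['gripper_force'],s['tcp_pos'],s['force'])
E
```

```text
rail u [0.52551445 0.53811272] v [0.01297673 0.2083712 ] ztop 0.13200443626824407
screw n 372 u 0.542325804248547 0.5664989259004956
shank 168 [0.10645951 0.1103864  0.11354408] 0.10999831312824303 0.1155007275630128
head 166 [0.10117534 0.11147503 0.11927168] 0.11028082987266263 0.12121735161853502
screw pt [0.51952831 0.20954743]
[ 0.48307622 -0.31741178  0.19774046] [0.22649252 1.04350828 0.01539546]
6.05 0.009569409353939956 59.028502106666565 [ 0.48266465 -0.31720398  0.19713405] [-0.83365764 -0.33227781  0.65566726]
```

```bash
cat >> h.py <<'E'
a=np.deg2rad(10.55); ex=np.array([np.cos(a),np.sin(a),0]); ey=np.array([-ex[1],ex[0],0])
SC=.5491*ex+.1102*ey+[0,0,.110]
def T(x,y,z): return SC+x*ex+y*ey+[0,0,z+.113]  # TCP for hanger at (x,y,z) in screw frame
E
python3 - <<'E'
from h import *
env.movel([.4827,-.317,.40],velocity=.25)
p=T(.055,0,.039);p[2]=.40
env.movel(p,velocity=.3,rot=down(10.55))
env.movel(T(.055,0,.039),velocity=.2)
env.dwell(.2)
s=env.get_state();print(s['time'],s['tcp_pos'],T(.055,0,.039),s['opening'],s['force'])
for n in('scene','wrist'):
    im,W=cloud(n);np.save(n+'b.npy',W)
    cv2.imwrite(f'pics/{n}b.png',im if n=='wrist' else cv2.resize(im[150:300,200:400],(800,600),interpolation=cv2.INTER_CUBIC))
W=np.load('wristb.npy');P=W.reshape(-1,3);P=P[np.isfinite(P).all(1)]
D=P-SC;q=np.c_[D@ex,D@ey,D[:,2]]
E
```

```text
10.0083 [0.57436745 0.21906722 0.2633577 ] [0.57371109 0.21894391 0.262     ] 0.009710426679858665 [ 0.46140191 -0.21067997 -3.44719508]
```

View pics/sceneb.png

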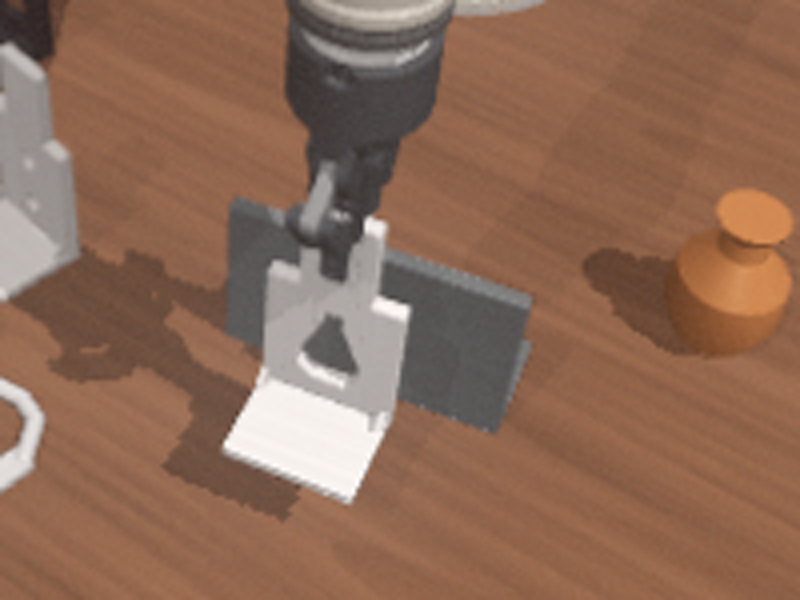

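View pics/wristb.png

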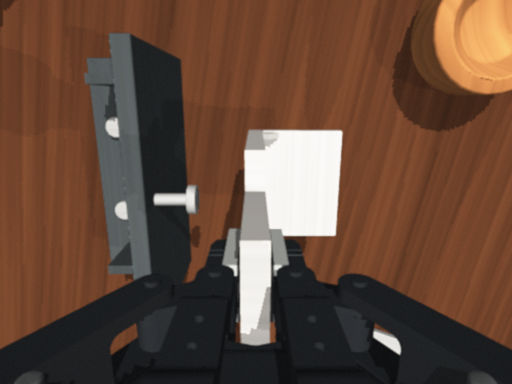

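The scene view shows the bracket held upright with the opening at ~(330,350) and the screw behind it. The wrist view shows the screw at (178,199), with the plate parallel to the rail. I'll compute the offset from the cloud.

```bash
python3 - <<'E'
from h import *
for n in('wristb','sceneb'):
    W=np.load(n+'.npy');P=W.reshape(-1,3);P=P[np.isfinite(P).all(1)]
    D=P-SC;q=np.c_[D@ex,D@ey,D[:,2]]
    def st(l,m): print(n,l,m.sum(),'x',np.percentile(q[m,0],[2,98]).round(4),'y',np.percentile(q[m,1],[1,99]).round(4),'z',np.percentile(q[m,2],[2,50,98]).round(4)) if m.sum()>5 else print(n,l,m.sum())
    x,y,z=q.T
    box=(abs(y)<.06)
    st('foot',box&(x>.065)&(x<.14)&(z>-.065)&(z<-.02))
    st('foot far',box&(x>.105)&(x<.14)&(z>-.065)&(z<-.02))
    st('foot near',box&(x>.065)&(x<.075)&(z>-.065)&(z<-.02))
    st('shoulder',box&(x>.04)&(x<.07)&(z>.05)&(z<.066)&(y>.024))
    for lo,hi in((-.02,0),(0,.02),(.02,.04),(.04,.058)): st('plate%g'%lo,box&(x>.03)&(x<.075)&(z>lo)&(z<hi))
    st('screw',(abs(y)<.015)&(x>-.008)&(x<.022)&(abs(z)<.016))
    st('head',(abs(y)<.015)&(x>.008)&(x<.022)&(abs(z)<.016))
    st('shank',(abs(y)<.015)&(x>-.008)&(x<.007)&(abs(z)<.016))
E
```

```text
wristb foot 7438 x [0.0665 0.1195] y [-0.0405  0.0418] z [-0.0373 -0.0359 -0.0344]
wristb foot far 2148 x [0.1053 0.1204] y [-0.0407  0.0418] z [-0.0373 -0.0359 -0.0345]
wristb foot near 1224 x [0.0652 0.0748] y [-0.0346  0.0418] z [-0.0373 -0.0358 -0.0263]
wristb shoulder 821 x [0.0508 0.0604] y [0.0243 0.0421] z [0.0532 0.0611 0.0624]
wristb plate-0.02 51 x [0.0511 0.0606] y [0.0418 0.0422] z [-0.0194 -0.0114 -0.0002]
wristb plate0 57 x [0.0512 0.0606] y [0.0418 0.0421] z [0.0001 0.0108 0.0174]
wristb plate0.02 89 x [0.0512 0.0606] y [0.0418 0.0421] z [0.0208 0.0306 0.0396]
wristb plate0.04 99 x [0.0511 0.0605] y [0.0418 0.0422] z [0.0422 0.0505 0.0576]
wristb screw 679 x [-0.0071  0.0171] y [-0.0089  0.0093] z [-0.006   0.0042  0.0103]
wristb head 391 x [0.0085 0.0172] y [-0.0093  0.0094] z [-0.0065  0.0068  0.0104]
wristb shank 272 x [-0.0075  0.0068] y [-0.004   0.0037] z [0.0002 0.0035 0.005 ]
sceneb foot 771 x [0.0662 0.1228] y [-0.0423  0.041 ] z [-0.0417 -0.0359 -0.0307]
sceneb foot far 276 x [0.1055 0.1233] y [-0.0419  0.0407] z [-0.043  -0.0363 -0.0336]
sceneb foot near 124 x [0.0652 0.0747] y [-0.0422  0.0408] z [-0.0387 -0.0355 -0.0253]
sceneb shoulder 52 x [0.0518 0.0628] y [0.0249 0.0409] z [0.0502 0.06   0.0632]
sceneb plate-0.02 158 x [0.053  0.0633] y [-0.0417  0.0409] z [-0.0197 -0.0141 -0.0009]
sceneb plate0 111 x [0.0584 0.0631] y [-0.0431  0.0409] z [0.0002 0.011  0.0194]
sceneb plate0.02 159 x [0.0588 0.0632] y [-0.0435  0.0409] z [0.0205 0.0305 0.0397]
sceneb plate0.04 170 x [0.0592 0.0633] y [-0.0413  0.0408] z [0.0406 0.0496 0.0574]
sceneb screw 0
sceneb head 0
sceneb shank 0
```

The alignment is good: y error is about 0, there is no tilt, and z is +0.040. I'll advance over the head, then lower.

```bash
python3 - <<'E'
from h import *
def st(l):
    s=env.get_state();d=np.array(s['tcp_pos'])-T(0,0,0);print(l,round(s['time'],2),np.round([d@ex,d@ey,d[2]],4),np.round(s['force'],1),round(s['opening'],4))
st('0')
print(env.movel(T(0,0,.038),velocity=.06,stop_force=10)); env.dwell(.2); st('over')
print(env.movel(T(0,0,.006),velocity=.06,stop_force=10)); st('down')
print(env.movel(T(0,0,-.004),velocity=.02,stop_force=5)); env.dwell(.1); st('home')
im,W=cloud('scene');cv2.imwrite('pics/scenec.png',cv2.resize(im[150:300,200:400],(800,600),interpolation=cv2.INTER_CUBIC))
im,W=cloud('wrist');P=W.reshape(-1,3);P=P[np.isfinite(P).all(1)];D=P-SC;x,y,z=np.c_[D@ex,D@ey,D[:,2]].T
m=(abs(y)<.06)&(x>.015)&(x<.08)&(z<-.06)&(z>-.1);print('foot z+76',np.median(z[m])+.076,np.percentile(x[m],98)-.065,np.percentile(y[m],[1,99]))
E
```

```text
0 10.11 [0.0554 0.0001 0.0399] [ 0.1 -0.4 -3.3] 0.0096
False
over 11.38 [ 0.0003 -0.0001  0.038 ] [ 0.3 -0.3 -2.3] 0.0091
False
down 12.06 [ 0.0001 -0.0001  0.0059] [-0.2 -0.5 -2.9] 0.0094
True
home 12.55 [ 0.0003  0.0001 -0.0002] [-0.2  0.3  4. ] 0.0096
foot z+76 -0.00015302658024844706 -0.0006974331317660121 [-0.04055795  0.04177902]
```

View pics/scenec.png

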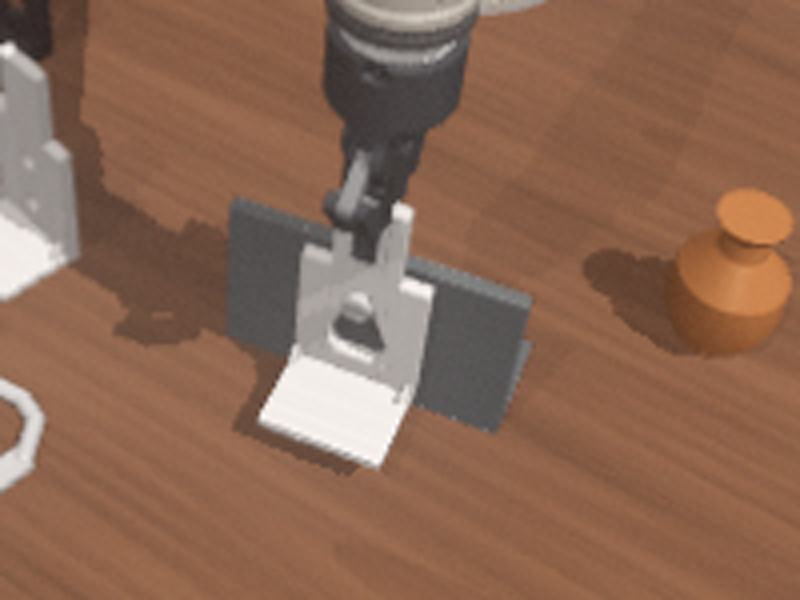

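The head (358,305) sits over the narrow slot and the bracket is on the screw (z = 0, contact felt). I'll release and retreat upward.

```bash
python3 - <<'E'
from h import *
env.grip(.02);env.dwell(.2);env.grip(.06)
env.movel(T(0,0,.14),velocity=.15);env.dwell(.4)
print(env.get_state()['time'],env.get_state()['force'])
im,W=cloud('scene');cv2.imwrite('pics/scened.png',cv2.resize(im[150:300,200:400],(800,600),interpolation=cv2.INTER_CUBIC))
im,W=cloud('wrist');P=W.reshape(-1,3);P=P[np.isfinite(P).all(1)];D=P-SC;x,y,z=np.c_[D@ex,D@ey,D[:,2]].T
m=(abs(y)<.06)&(x>.015)&(x<.08)&(z<-.05)&(z>-.1);print('foot',np.median(z[m])+.076,np.percentile(x[m],98)-.065,np.percentile(y[m],[1,99]))
m=(abs(y)<.03)&(z>.07)&(z<.09);print('tabtop',np.percentile(x[m],[2,98]),np.percentile(y[m],[1,99]),np.median(z[m]))
E
```

```text
15.075 [-0.65733392  0.14072344  0.59435817]
foot -0.002604672175914577 -0.0066520093008249626 [-0.04135137  0.04111198]
tabtop [-0.00041857  0.00984324] [-0.02176068  0.02216734] 0.0808800394152777
```

View pics/scened.png

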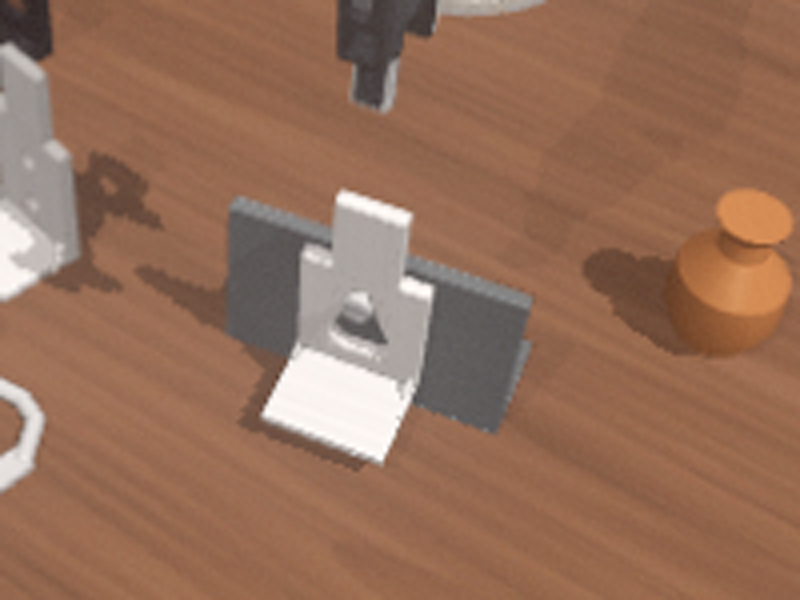

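The bracket hangs on the screw with a slight lean (~0.07 rad), the gripper is clear, and the bystanders are untouched.

```bash
python3 -c "
from h import *
print(job.job_done())"
```

```text
the job is handed in; nothing more can be done
None
```

The keyhole bracket hangs from the screw, fully home in the narrow slot with a slight lean of about 0.07 rad; the gripper is clear, the plain bracket and vase were not touched, and the job was handed in at about 15 s.

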